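# Click the loose vials into the graded clip rail

## Task

Complete the row of vials on the clip rail in order of size: the smallest belongs in the left clip, the largest in the right one, and the middle-sized one is already in place. Do the smallest first, then the largest: stand each upright on the slab just in front of its own clip, let go of it, and then push it straight back until it clicks fully home against the plate. Keep the vials upright, and leave the middle vial and the other things on the slab where they are.

Things in the scene. Friction and masses are not known exactly. Their poses are not given: they have to be found in the camera images.
- vial_small_centre (a point): Centre (half-way up) of the smallest vial: clear, white screw cap, 42 mm high, body 22 mm and cap (top 6 mm) hardly wider, about 20 g; starts upright and loose on the front part of the stone slab. z is its upright axis. It may be gripped across its body from above.
- vial_large_centre (a point): Centre (half-way up) of the largest vial: amber, screw cap, 80 mm high, body and cap (top 12 mm) 33 mm in diameter, about 60 g; starts upright and loose on the front part of the stone slab. z is its upright axis.
- vial_mid_centre (a point): Centre (half-way up) of the middle-sized vial: clear with a dark cap, 55 mm high, body 27 mm and cap 28 mm in diameter; already clicked into the middle clip of the rail and to be left there.
- vial_small: The smallest vial; origin at the centre of its underside, z up.
- vial_mid: The middle-sized vial; origin at the centre of its underside, z up.
- vial_large: The largest vial; origin at the centre of its underside, z up.
- rail: Fixed aluminium clip rail on the stone slab: back plate 186 mm long, 33 mm high, a foot behind it, three spring-steel clips 62 mm apart in front. Origin: middle of the plate's front face, on the slab. x points away from the robot (the direction to push), y along the plate to the left, z up.
- clip_small (a point): Seat of the left, smallest clip (22 mm vial), at rail y +62 mm: where the axis of a vial fully home stands, 21 mm above the slab; axes as the rail's. First touch of the vial with the clip's lips comes 14 mm before home; the lips' tips reach 9.2 mm in front of this point, behind the front of a seated vial.
- clip_mid (a point): Seat of the middle clip (27 mm vial), at rail y 0, 21 mm above the slab. Every clip is a pair of sprung curved jaws, 12 to 30 mm above the slab, open to the rail's -x side; pushed by an upright vial of its size they spread and close behind its widest point (about 5 to 8 N, a click), then the vial stops against the plate.
- clip_large (a point): Seat of the right, largest clip (33 mm vial), at rail y -62 mm: where the axis of a vial fully home stands, 21 mm above the slab; axes as the rail's. First touch with the lips 20 mm before home; the lips' tips reach 12.1 mm in front of this point, behind the front of a seated vial.
- stopper: Bystander: rubber stopper, 28 mm wide, 26 mm high, on the end of the slab nearest the robot. Origin under its centre.
- stir_bar_box: Bystander: small white cardboard box, 35 x 50 x 22 mm, on the end of the slab nearest the robot. Origin under its centre.
- marker_left: Bystander: marker pen 130 mm long, 16 mm thick, lying along the left edge of the slab's back part. Origin under its middle; y is its length.
- slab: Fixed stone slab, top at z = 0.12. Origin on the bench under its back part. Back part x 0.513 to 0.693, y -0.385 to -0.05 (carries the rail); front part level with it, x 0.337 to 0.511, y -0.375 to -0.225 (loose vials). Boxes beside it reach z = 0.21; a wall shelf from z = 0.29 up begins at x = 0.70.
- marker_right: Bystander: marker pen 130 mm long, 16 mm thick, lying along the right edge of the slab's back part. Origin under its middle; y is its length.
Things that resemble listed ones, but are neither listed nor needed, are in the scene too. Leave any red look-alike of the vial_large alone.

How it is judged:
By the outcome, as a careful person would: the job done as asked, in the order asked, and still so for the second after the job is handed in, with the robot touching nothing.
It also fails if it takes over 64 s, if anything falls off the work surface, if the arm or the gripper's body presses on something with over 40 N, if the wrist force passes 120 N, or if a joint passes its speed limit or range.

## Robot

A 7-joint arm with a two-finger parallel gripper is mounted at the origin on a cart in front of the work surface, level with it; the furniture and walls round the work are solid. World frame = base frame: x ahead of the robot, y to its left, z up, the work surface at z = 0. Lengths are in m, angles in rad, forces in N, time in s.
With the tool pointing down it reaches from about 0.425 to 0.825 m from the base axis. Payload 3.6 kg.
Tool frame: the origin (TCP) lies at the very end of the fingers, on their centre line; the grasp point (between the pads) lies 19 mm behind it (env.grip_point_offset is the distance from the TCP to the grasp point, in m); z points along the fingers, y is the line along which they close (so a half turn about z gives the same grasp; the last joint's range is limited). The gripper opens to 93 mm and grips with 3 to 60 N. Pads are 15 mm wide; open, the fingers measure 128 mm over their backs; the gripper's body (75 mm by 188 mm) begins 65 mm behind the grasp point.
Start: joints at [1.097, 0.615, -0.013, 1.423, 0.008, 1.103, -0.04], TCP at [0.281, -0.586, 0.219] pointing down, gripper open.
Joint ranges: [-3.12, 3.12], [-0.3, 2.06], [-1.34, 1.32], [0.26, 2.42], [-1.36, 4.5], [0.01, 1.98], [-2.84, 2.84]. Speed limits (rad/s): [2.79, 2.79, 3.14, 3.14, 3.14, 3.14, 3.14].

## Interface

Orientations are given as a 3x3 rotation matrix whose columns are the frame's x, y, z axes.
In Python, from plant import env gives the robot as it stands. The module is installed in compiled form; this text tells all that it offers.
- The arm moves only by the tool move_arm, never from a script. Its argument "commands" is a list of rows, each a list of 5 numbers: the opening, from 0 (shut) to 1 (fully open), then the shift along the tool's x, y, z in mm, then the turn about the tool's z in degrees. In form: [[grip, x, y, z, yaw], ...]. A call has 1 to 8 rows; each row is the pose to reach, as a shift and turn from the pose commanded when the call began, along the tool's axes at that moment; what a row does not reach only later rows make up. A row lasts 1/8 s, in which the tool goes at most 62.5 mm and 10.7 degrees, less where a joint would pass 70% of its speed; a pose out of reach is approached as far as the arm can. A call with a gripper value outside its range is refused whole. The fingers move at their own pace and stop on an object; the grip force is fixed at half the most. Time passes only in rows, so rows that repeat a pose let the fingers close. It gives the time, the measured TCP pose, the force, the opening and the grip force at its end, in the units of the state.
- env.read_state(): the state, without advancing time (a new reading comes with each control period).
- env.snapshot(name): name is "scene" or "top" or "wrist"; returns a dict with "frame" (384x512x3 uint8, red, green, blue), "fx", "fy", "cx", "cy" (pixels), "rvec" (rotation vector, rad) and "tvec" (3), from world to camera coordinates, as OpenCV has them. Camera axes: x right, y down, z forward; pixel columns grow to the right and rows downward; lengths in m; the calibration is good to about 2 mm. The wrist camera is an equidistant fisheye: a pixel r from the principal point sees the ray r / f radians off the axis. A picture is of the moment at which its call begins. There is no depth.
- env.job_done(): hands the job in; it is judged then, once.
The state is a dict: "clock": time; "joint_pos": joint angles; "joint_velocities": joint speeds; "effort": joint torques, N m; "ee_pos": TCP position; "eef_rot": TCP orientation; "contact_force": force on the tool from outside, world axes, zero at the start; "torque": the same for the moment, N m; "width": opening from 0.0 (shut) to 1.0 (fully open); "grip_force": force on a finger pad.
Only numpy, scipy, OpenCV 4.12 (cv2) and the standard library are available. Lean on these libraries where they do the work, as an engineer would, in place of code of your own. Each camera call takes 0.05 s, during which the arm holds its last target. There are 200 camera calls.

## Working session

There is one attempt and no reset: what is moved stays moved. The work goes in short steps, Python scripts to look and compute and a tool call to move; the robot and the scene stay as the last step left them, time stands still between calls to the robot, and variables do not carry over. Pictures are saved under pics/ and viewed, at most 10 in all, crops included, and the job is handed in when it is done.

Besides the shell and the picture viewer there is one more tool, called after ">>>" as a command line: name --pt "numbers of a row" for each row, then --argument value for the rest. move_arm: Moves the arm, as the interface text tells. Its arguments: {"type":"object","properties":{"commands":{"type":"array"}},"required":["commands"]}

```bash
mkdir -p pics
cat > h.py <<'E'
import numpy as np, cv2
from plant import env
def snap(n,save):
    s=env.snapshot(n); np.savez('pics/'+save+'.npz',**{k:v for k,v in s.items()}); cv2.imwrite('pics/'+save+'.png',s['frame'][:,:,::-1]); return s
def load(n): return np.load('pics/'+n+'.npz')
def ray(s,u,v,fish=False):
    R=cv2.Rodrigues(np.array(s['rvec'],float))[0]; t=np.array(s['tvec'],float).ravel()
    a=np.array([(u-s['cx'])/s['fx'],(v-s['cy'])/s['fy']])
    if fish:
        r=np.linalg.norm(a); d=np.r_[a/r*np.sin(r),np.cos(r)] if r>1e-9 else np.array([0,0,1.])
    else: d=np.r_[a,1]
    return -R.T@t, R.T@d
def atz(s,u,v,z,fish=False):
    c,d=ray(s,u,v,fish); return c+d*(z-c[2])/d[2]
def proj(s,p,fish=False):
    R=cv2.Rodrigues(np.array(s['rvec'],float))[0]; q=R@np.array(p)+np.array(s['tvec']).ravel()
    a=q[:2]/q[2]
    if fish:
        r=np.linalg.norm(q[:2]); a=q[:2]/r*np.arctan2(r,q[2])
    return a[0]*s['fx']+s['cx'],a[1]*s['fy']+s['cy']
E
python3 - <<'E'
from h import *
for n in('top','scene'):
    s=snap(n,n+'0'); print(n,s['fx'],s['cx'],ray(s,256,192))
s=env.read_state(); print(s['clock'],s['ee_pos'],s['eef_rot'],s['contact_force'])
a=[cv2.imread(f'pics/{n}0.png') for n in('top','scene')]
E
```

```text
top 456.7053980560007 255.40587867278515 (array([ 0.26643482, -0.20526774,  1.07622859]), array([ 0.19528215, -0.01472369, -0.98067756]))
scene 454.2838794373905 255.77337377672433 (array([-0.26403369, -0.76221063,  0.58634145]), array([ 0.70042047,  0.53239508, -0.47536322]))
0.1 [ 0.28056436 -0.58555826  0.21760819] [[ 9.01788644e-01  4.32176113e-01 -1.02424213e-03]
 [ 4.32177323e-01 -9.01786398e-01  2.01351469e-03]
 [-5.34546654e-05 -2.25841890e-03 -9.99997448e-01]] [ 0.73375604  0.62907719 -0.70587413]
```

View pics/top0.png

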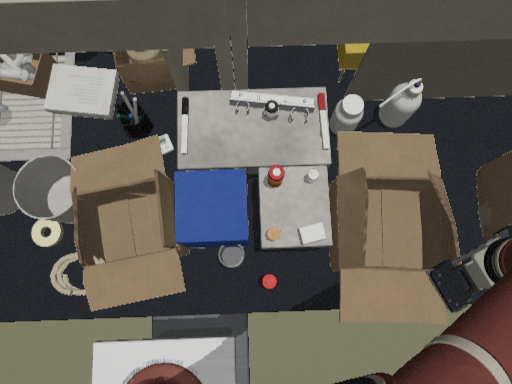

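View pics/scene0.png

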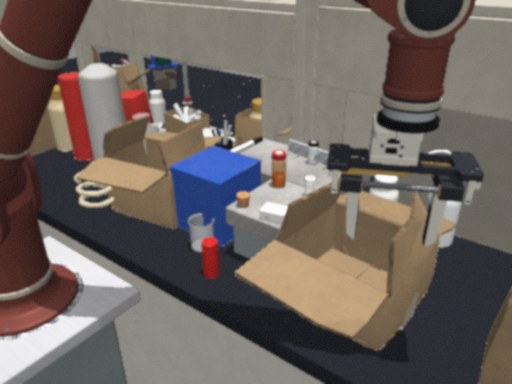

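The top view shows the slab. The amber vial (red cap) is near (276,175), the small vial near (313,176), and the rail runs from about (231,97) to (315,103). The red look-alike is on the bench at (269,282). I'll enlarge it.

Run:
```python
import cv2
a=cv2.imread('pics/top0.png')[80:205,200:340]; cv2.imwrite('pics/c1.png',cv2.resize(a,None,fx=5.5,fy=4.8*1.1458/1.0,interpolation=cv2.INTER_CUBIC)[:600] if 0 else cv2.resize(a,(672,600),interpolation=cv2.INTER_CUBIC))
```

```text
(no output)
```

View pics/c1.png

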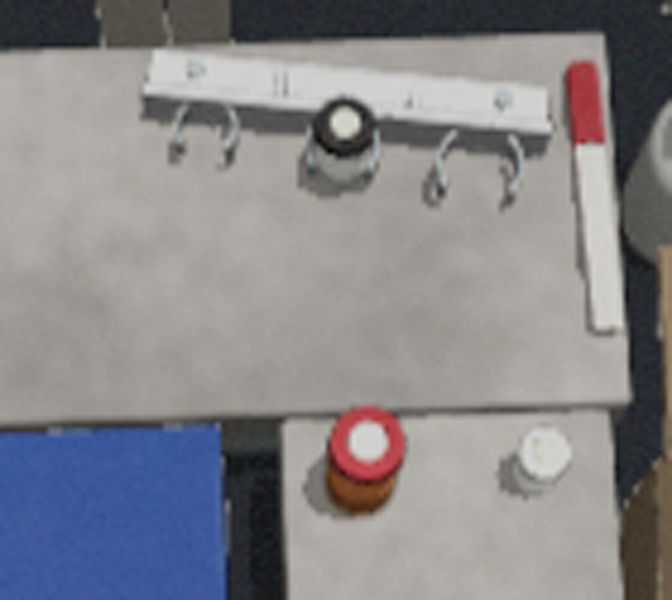

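Run:
```python
from h import *
s=load('top0')
f=lambda x,y,z: atz(s,200+x/4.8,80+y/4.8,z).round(4)
for n,x,y,z in [('largecap',367,443,.2),('smallcap',545,453,.162),('midcap',344,125,.175),('plL153',142,95,.153),('plR153',550,133,.153),('plL12',142,95,.12),('plR12',550,133,.12),('backL',155,50,.153),('backR',548,88,.153),('lipL1',175,155,.15),('lipL2',228,158,.15),('lipR1',432,195,.15),('lipR2',508,200,.15),('lab corner',628,403,.12),('slab bl',605,35,.12),('front part r',620,600,.12)]:
    print(n,f(x,y,z))
```

```text
largecap [ 0.4792 -0.2602  0.2   ]
smallcap [ 0.4814 -0.3388  0.162 ]
midcap [ 0.6283 -0.2582  0.175 ]
plL153 [ 0.6544 -0.1697  0.153 ]
plR153 [ 0.6302 -0.3514  0.153 ]
plL12 [ 0.6682 -0.1684  0.12  ]
plR12 [ 0.6432 -0.3567  0.12  ]
backL [ 0.6757 -0.176   0.153 ]
backR [ 0.6517 -0.3519  0.153 ]
lipL1 [ 0.6266 -0.1836  0.15  ]
lipL2 [ 0.6244 -0.2072  0.15  ]
lipR1 [ 0.6039 -0.2975  0.15  ]
lipR2 [ 0.6004 -0.3312  0.15  ]
lab corner [ 0.5131 -0.3838  0.12  ]
slab bl [ 0.6909 -0.3854  0.12  ]
front part r [ 0.4233 -0.374   0.12  ]
```

```bash
cat >> h.py <<'E'
def to(x,y,z,yaw):
    "tool-frame shift (mm) and turn (deg) to put TCP at x,y,z with tool x axis at world yaw (deg)"
    s=env.read_state(); R=np.array(s['eef_rot']); d=R.T@(np.array([x,y,z])-s['ee_pos'])*1000
    cur=np.degrees(np.arctan2(R[1,0],R[0,0])); t=(cur-yaw+180)%360-180
    print('now',np.array(s['ee_pos']).round(4),'yaw',cur.round(1),'t',s['clock'],'-> shift',d.round(1),'turn',t.round(1))
E
python3 - <<'E'
from h import *
s=load('scene0'); b=atz(s,447,246,0); print('bottle base',b)
for z in (.15,.2,.25,.3): print(z,proj(s,[b[0],b[1],z]))
t=load('top0'); print('bottle top?',[atz(t,352,102,z).round(3) for z in (.2,.25)]); print('blue',atz(t,247,170,.21),atz(t,247,245,.21)); print('boxflap',atz(t,338,134,.21),atz(t,331,220,.21))
to(.481,-.339,.27,90)
E
```

```text
bottle base [ 0.64931905 -0.59797104  0.        ]
0.15 (np.float64(461.11025002942586), np.float64(185.97361328762662))
0.2 (np.float64(466.3064295652998), np.float64(163.86855621232155))
0.25 (np.float64(471.7821241630394), np.float64(140.5744146657638))
0.3 (np.float64(477.56051088432986), np.float64(115.99259115572829))
bottle top? [array([ 0.622, -0.421,  0.2  ]), array([ 0.601, -0.409,  0.25 ])]
blue [ 0.48332729 -0.20228814  0.21      ] [ 0.3375412  -0.19759682  0.21      ]
boxflap [ 0.55083885 -0.38554166  0.21      ] [ 0.3794171  -0.35959578  0.21      ]
now [ 0.2806 -0.5856  0.2176] yaw 25.6 t 0.1 -> shift [ 287.3 -135.8  -52.1] turn -64.4
```

>>> move_arm --pt "0.6 0 0 -52 0" --pt "0.6 40 -20 -52 -10" --pt "0.6 90 -45 -52 -20" --pt "0.6 140 -70 -52 -30" --pt "0.6 190 -95 -52 -40" --pt "0.6 240 -115 -52 -50" --pt "0.6 287 -136 -52 -60" --pt "0.6 287 -136 -52 -64.4"

```text
clock: 1.1
ee_pos: [0.4845, -0.3335, 0.2705]
eef_rot: [[-0.013, 1.0, 0.002], [1.0, 0.013, 0.004], [0.004, 0.002, -1.0]]
contact_force: [0.5, -0.6, -0.3]
width: 0.601
grip_force: 0.0
```

>>> move_arm --pt "0.6 0 0 0 0" --pt "0.6 0 0 0 0"

```text
clock: 1.35
ee_pos: [0.48, -0.3405, 0.2703]
eef_rot: [[0.003, 1.0, -0.001], [1.0, -0.003, -0.0], [-0.0, -0.001, -1.0]]
contact_force: [0.1, -0.3, -0.1]
width: 0.594
grip_force: 0.0
```

Run:
```python
from h import *
s=snap('wrist','w1'); t=snap('top','top1'); to(.481,-.339,.27,90)
print(ray(s,256,192,True), s['fx'],proj(s,[.481,-.339,.162],True))
cv2.imwrite('pics/w1b.png',cv2.resize(cv2.imread('pics/w1.png'),(800,600)))
```

```text
now [ 0.4802 -0.3404  0.2705] yaw 89.8 t 1.45 -> shift [1.4 0.8 0.5] turn -0.2
(array([ 0.48018236, -0.2617552 ,  0.43645764]), array([ 0.00539269, -0.29771748, -0.95463879])) 297.3186396354542 (np.float64(255.21838032437716), np.float64(183.69075245424867))
```

View pics/w1b.png

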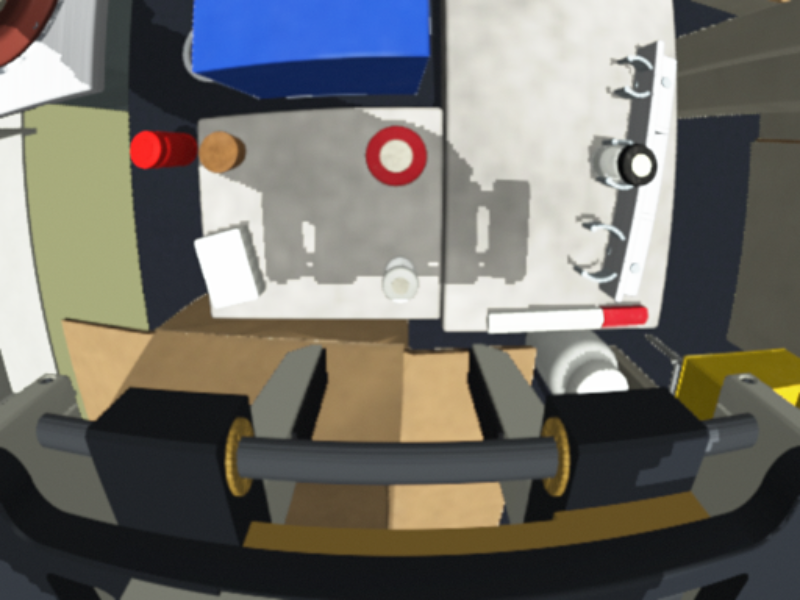

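The wrist view shows the small cap at about (401,284), the large cap at (397,156) and the mid cap at (637,165). The plate's top front edge runs from (657,42) to (617,295), and the white bottle is at (590,370).

Run:
```python
from h import *
s=load('w1'); k=512/800
for n,x,y,z in [('small',401,284,.162),('large',397,156,.2),('mid',637,165,.175),('plL',656,42,.153),('plR',616,296,.153),('lipL1',614,62,.15),('lipL2',616,91,.15),('lipR1',580,220,.15),('lipR2',574,264,.15),('bottle.15',607,383,.15),('bottle.2',607,383,.2),('bottle.25',607,383,.25)]:
    print(n,atz(s,x*k,y*k,z,True).round(4))
to(.481,-.339,.130,90)
```

```text
small [ 0.4824 -0.3371  0.162 ]
large [ 0.4802 -0.2599  0.2   ]
mid [ 0.6263 -0.2583  0.175 ]
plL [ 0.654  -0.1709  0.153 ]
plR [ 0.6309 -0.3482  0.153 ]
lipL1 [ 0.6219 -0.19    0.15  ]
lipL2 [ 0.623  -0.2098  0.15  ]
lipR1 [ 0.5994 -0.2972  0.15  ]
lipR2 [ 0.5975 -0.3267  0.15  ]
bottle.15 [ 0.6365 -0.4171  0.15  ]
bottle.2 [ 0.6092 -0.39    0.2   ]
bottle.25 [ 0.5819 -0.3628  0.25  ]
now [ 0.4802 -0.3404  0.2705] yaw 89.8 t 1.45 -> shift [  1.4   0.9 140.5] turn -0.2
```

>>> move_arm --pt "0.6 2 1 40 0" --pt "0.6 2 1 80 0" --pt "0.6 2 1 115 0" --pt "0.6 2 1 141 0" --pt "0.6 2 1 141 0" --pt "0.2 2 1 141 0" --pt "0.2 2 1 141 0" --pt "0.2 2 1 141 0"

```text
clock: 2.45
ee_pos: [0.4824, -0.3378, 0.1307]
eef_rot: [[0.0, 1.0, 0.002], [1.0, -0.0, -0.001], [-0.001, 0.002, -1.0]]
contact_force: [0.0, 0.2, 0.3]
width: 0.324
grip_force: 0.0
```

>>> move_arm --pt "0.15 0 0 0 0" --pt "0.15 0 0 0 0" --pt "0.15 0 0 0 0" --pt "0.15 0 0 0 0"

```text
clock: 2.95
ee_pos: [0.4822, -0.3377, 0.1302]
eef_rot: [[0.0, 1.0, 0.001], [1.0, -0.0, -0.0], [-0.0, 0.001, -1.0]]
contact_force: [-1.2, 0.4, 4.5]
width: 0.229
grip_force: 30.0
```

>>> move_arm --pt "0.15 0 0 -25 0" --pt "0.15 0 10 -50 0" --pt "0.15 0 40 -50 0" --pt "0.15 0 75 -50 0" --pt "0.15 10 90 -50 8" --pt "0.15 25 95 -50 17" --pt "0.15 40 95 -50 26" --pt "0.15 60 95 -50 35"

```text
clock: 3.95
ee_pos: [0.5764, -0.2772, 0.1786]
eef_rot: [[0.578, 0.816, -0.001], [0.816, -0.578, 0.0], [-0.0, -0.001, -1.0]]
contact_force: [0.2, -0.3, -0.1]
width: 0.23
grip_force: 30.0
```

Run:
```python
from h import *
to(.595,-.1916,.18,-7.5)
```

```text
now [ 0.5764 -0.2772  0.1786] yaw 54.7 t 3.95 -> shift [ 80.6 -34.4  -1.4] turn 62.2
```

>>> move_arm --pt "0.15 10 -5 -8 8" --pt "0.15 20 -10 -10 17" --pt "0.15 30 -14 -10 26" --pt "0.15 42 -18 -10 35" --pt "0.15 55 -24 -10 44" --pt "0.15 68 -30 -10 53" --pt "0.15 80 -34 -8 62" --pt "0.15 80 -34 -8 62"

```text
clock: 4.95
ee_pos: [0.595, -0.1905, 0.1867]
eef_rot: [[0.993, -0.117, -0.002], [-0.117, -0.993, 0.001], [-0.002, -0.001, -1.0]]
contact_force: [1.0, 1.0, -0.4]
width: 0.227
grip_force: 30.0
```

>>> move_arm --pt "0.15 0 0 0 0"

```text
clock: 5.08
ee_pos: [0.5945, -0.1931, 0.1873]
eef_rot: [[0.993, -0.12, -0.001], [-0.12, -0.993, -0.0], [-0.001, 0.001, -1.0]]
contact_force: [0.5, -0.3, -0.2]
width: 0.232
grip_force: 30.0
```

Run:
```python
from h import *
s=snap('wrist','w2'); to(.615,-.1942,.1315,-7.5)
for n,p in [('seat top z.15',(.6389,-.1973,.15)),('pl',(.6417,-.2602,.153)),('vialbottom',(.595,-.1916,.175)),('bigseat',(.6174,-.3195,.15))]: print(n,np.array(proj(s,p,True))*1.5625)
cv2.imwrite('pics/w2b.png',cv2.resize(cv2.imread('pics/w2.png'),(800,600)))
```

```text
now [ 0.5945 -0.1935  0.1875] yaw -7.0 t 5.125 -> shift [20.4 -1.8 55.9] turn 0.5
seat top z.15 [393.52099773 236.98711958]
pl [533.02703105 216.75675077]
vialbottom [392.56806049 352.10552013]
bigseat [644.72965577 255.42228145]
```

View pics/w2b.png

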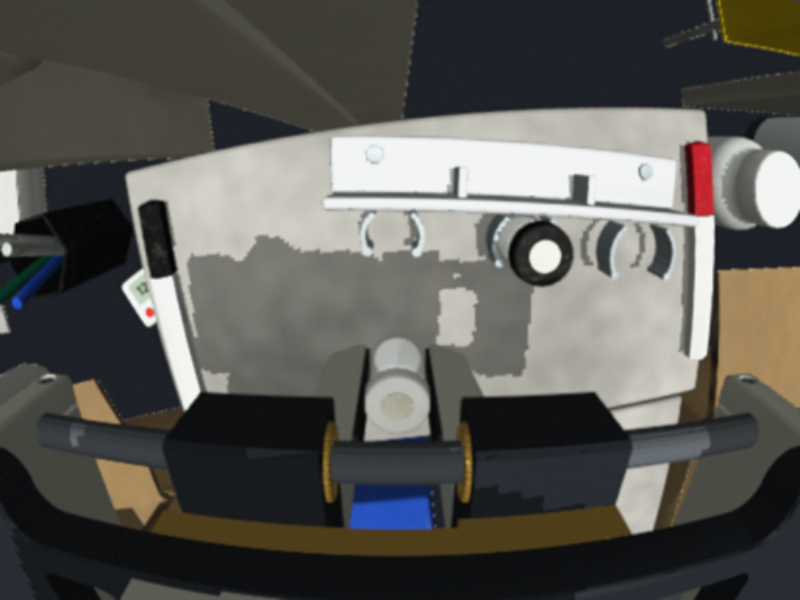

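The left jaws sit at columns 368–418, centred at (393,236), which matches the predicted seat. The vial hangs upright between the fingers. Now I'll set it down.

>>> move_arm --pt "0.15 8 -1 20 0.5" --pt "0.15 20 -2 40 0.5" --pt "0.15 20 -2 52 0.5" --pt "0.15 20 -2 55 0.5" --pt "0.15 20 -2 56.5 0.5" --pt "0.15 20 -2 56.5 0.5" --pt "0.15 20 -2 56.5 0.5"

```text
clock: 6.0
ee_pos: [0.6153, -0.193, 0.1319]
eef_rot: [[0.991, -0.131, 0.001], [-0.131, -0.991, -0.0], [0.001, 0.0, -1.0]]
contact_force: [-0.6, 0.6, -0.3]
width: 0.232
grip_force: 30.0
```

Run:
```python
from h import *
to(.615,-.1942,.1305,-7.5)
```

```text
now [ 0.6153 -0.193   0.1319] yaw -7.5 t 6.0 -> shift [-0.2  1.2  1.4] turn -0.0
```

Shift 1 mm sideways, lower 1.5 mm, then release and go up.

>>> move_arm --pt "0.15 0 1.2 1 0" --pt "0.15 0 1.2 1.5 0" --pt "0.15 0 1.2 1.5 0" --pt "0.45 0 1.2 1.5 0" --pt "0.45 0 1.2 1.5 0" --pt "0.45 0 1.2 1.5 0" --pt "0.45 0 1.2 -15 0" --pt "0.45 0 1.2 -55 0"

```text
clock: 7.0
ee_pos: [0.6138, -0.1936, 0.1857]
eef_rot: [[0.991, -0.13, -0.004], [-0.13, -0.991, 0.001], [-0.004, -0.001, -1.0]]
contact_force: [0.6, 0.2, 0.1]
width: 0.45
grip_force: 0.0
```

>>> move_arm --pt "0 -20 0 -10 0" --pt "0 -45 0 -10 0" --pt "0 -45 0 -10 0" --pt "0 -45 0 -10 0" --pt "0 -45 0 -10 0" --pt "0 -45 0 -10 0"

```text
clock: 7.75
ee_pos: [0.5708, -0.1882, 0.1959]
eef_rot: [[0.991, -0.13, -0.0], [-0.13, -0.991, 0.0], [-0.0, -0.0, -1.0]]
contact_force: [-0.9, -0.5, 0.4]
width: 0.006
grip_force: 0.0
```

Run:
```python
from h import *
s=snap('wrist','w3'); to(.6389,-.1973,.132,-7.5)
for n,p in [('seat .15',(.6389,-.1973,.15)),('vialtop',(.615,-.1942,.162)),('bigseat',(.6174,-.3195,.15))]: print(n,np.array(proj(s,p,True))*1.5625)
cv2.imwrite('pics/w3b.png',cv2.resize(cv2.imread('pics/w3.png'),(800,600)))
```

```text
now [ 0.5706 -0.1882  0.1958] yaw -7.5 t 7.8 -> shift [68.9  0.1 63.8] turn 0.0
seat .15 [396.64895175 181.61706824]
vialtop [396.78808426 238.14578546]
bigseat [643.62954177 202.67872527]
```

View pics/w3b.png

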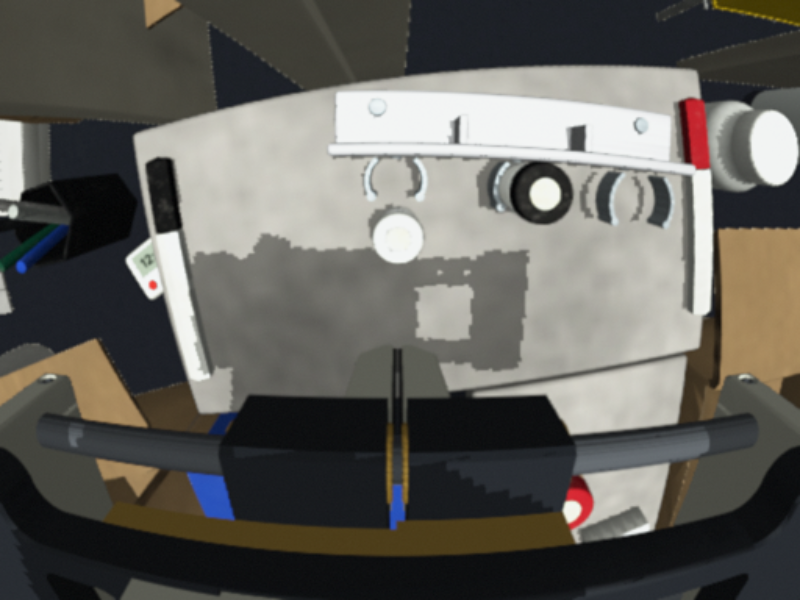

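The vial stands at (398,237), aligned with the clip at (396,181). Next I'll descend behind it and push.

>>> move_arm --pt "0 0 0 40 0" --pt "0 0 0 64 0" --pt "0 0 0 64 0" --pt "0 10 0 64 0" --pt "0 20 0 64 0" --pt "0 24 0 64 0" --pt "0 28 0 64 0" --pt "0 31 0 64 0"

```text
clock: 8.8
ee_pos: [0.6012, -0.1923, 0.1323]
eef_rot: [[0.991, -0.131, 0.0], [-0.131, -0.991, 0.0], [0.0, -0.0, -1.0]]
contact_force: [0.1, 0.3, -0.1]
width: 0.005
grip_force: 0.1
```

>>> move_arm --pt "0 2 0 0 0" --pt "0 4 0 0 0" --pt "0 6 0 0 0" --pt "0 8 0 0 0" --pt "0 9 0 0 0" --pt "0 10 0 0 0"

```text
clock: 9.55
ee_pos: [0.6105, -0.1935, 0.1321]
eef_rot: [[0.991, -0.131, -0.001], [-0.131, -0.991, 0.0], [-0.001, -0.0, -1.0]]
contact_force: [-3.4, 0.8, 1.6]
width: 0.003
grip_force: 1.6
```

>>> move_arm --pt "0 1 0 0 0" --pt "0 2 0 0 0" --pt "0 3 0 0 0" --pt "0 4 0 0 0"

```text
clock: 10.05
ee_pos: [0.6159, -0.1944, 0.1323]
eef_rot: [[0.991, -0.13, 0.002], [-0.13, -0.991, -0.001], [0.002, 0.0, -1.0]]
contact_force: [0.9, 0.0, -0.3]
width: 0.006
grip_force: 0.0
```

>>> move_arm --pt "0 1 0 0 0" --pt "0 2 0 0 0" --pt "0 3 0 0 0" --pt "0 3 0 0 0"

```text
clock: 10.55
ee_pos: [0.618, -0.1945, 0.1322]
eef_rot: [[0.991, -0.13, 0.0], [-0.13, -0.991, 0.0], [0.0, -0.0, -1.0]]
contact_force: [0.3, 1.1, -0.6]
width: 0.004
grip_force: 0.0
```

>>> move_arm --pt "0 0.7 0 0 0" --pt "0 1.3 0 0 0" --pt "0 1.3 0 0 0"

```text
clock: 10.92
ee_pos: [0.6192, -0.1946, 0.1321]
eef_rot: [[0.991, -0.13, 0.0], [-0.13, -0.991, 0.0], [0.0, -0.0, -1.0]]
contact_force: [0.2, -0.3, -0.4]
width: 0.006
grip_force: 0.0
```

>>> move_arm --pt "0 0.7 0 0 0" --pt "0 1.3 0 0 0" --pt "0 1.3 0 0 0"

```text
clock: 11.3
ee_pos: [0.6203, -0.1948, 0.1322]
eef_rot: [[0.991, -0.131, -0.0], [-0.131, -0.991, 0.0], [-0.0, -0.0, -1.0]]
contact_force: [-0.0, 0.0, 0.3]
width: 0.004
grip_force: 0.3
```

>>> move_arm --pt "0 0.5 0 0 0" --pt "0 1 0 0 0" --pt "0 1 0 0 0"

```text
clock: 11.68
ee_pos: [0.6204, -0.1948, 0.1321]
eef_rot: [[0.991, -0.131, -0.002], [-0.131, -0.991, 0.001], [-0.002, -0.0, -1.0]]
contact_force: [-4.1, 1.2, 2.0]
width: 0.007
grip_force: 2.0
```

>>> move_arm --pt "0 1 0 0 0" --pt "0 1.5 0 0 0" --pt "0 1.5 0 0 0"

```text
clock: 12.05
ee_pos: [0.6205, -0.1948, 0.1321]
eef_rot: [[0.991, -0.131, -0.005], [-0.131, -0.991, 0.001], [-0.006, -0.001, -1.0]]
contact_force: [-6.7, 1.5, 4.5]
width: 0.002
grip_force: 3.6
```

>>> move_arm --pt "0 -10 0 0 0" --pt "0 -35 0 0 0" --pt "0 -40 0 -30 0" --pt "0 -40 0 -75 0" --pt "0 -45 0 -125 0" --pt "0.7 -60 0 -150 0" --pt "0.7 -60 0 -150 0" --pt "0.7 -60 0 -150 0"

```text
clock: 13.05
ee_pos: [0.5635, -0.1869, 0.2808]
eef_rot: [[0.991, -0.13, -0.001], [-0.13, -0.991, 0.001], [-0.001, -0.001, -1.0]]
contact_force: [-0.0, 0.6, -0.5]
width: 0.279
grip_force: 0.0
```

Run:
```python
from h import *
s=snap('wrist','w4'); to(.4800,-.260,.28,90)
print(proj(s,(.6389,-.1973,.162),True),proj(s,(.6289,-.196,.162),True))
a=cv2.imread('pics/w4.png'); cv2.imwrite('pics/w4b.png',cv2.resize(a[60:285,150:450],(800,600),interpolation=cv2.INTER_CUBIC))
```

```text
now [ 0.5633 -0.1869  0.2803] yaw -7.5 t 13.1 -> shift [-73.1  83.3   0.4] turn -97.5
(np.float64(254.1498324190741), np.float64(104.89522458205674)) (np.float64(254.1720397379613), np.float64(115.40971226506845))
```

View pics/w4b.png

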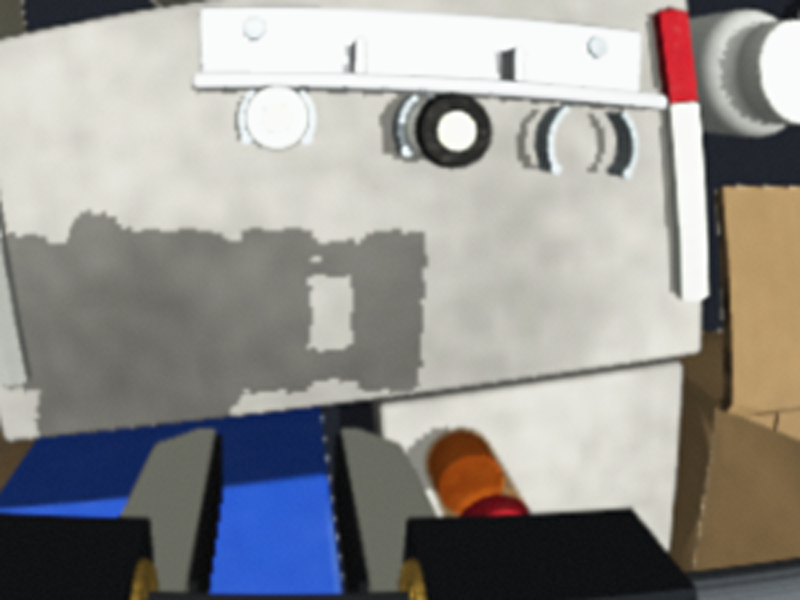

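The small vial is home: its cap is at crop (278,118), against the plate, matching the predicted seat. Now the large one.

>>> move_arm --pt "0.7 -10 10 0 -10" --pt "0.7 -20 20 0 -20" --pt "0.7 -30 32 0 -30" --pt "0.7 -40 44 0 -40" --pt "0.7 -50 56 0 -50" --pt "0.7 -60 68 0 -60" --pt "0.7 -70 80 0 -70" --pt "0.7 -73 83 0 -80"

```text
clock: 14.1
ee_pos: [0.4792, -0.261, 0.2802]
eef_rot: [[0.297, 0.955, -0.003], [0.955, -0.297, 0.001], [0.0, -0.003, -1.0]]
contact_force: [0.4, 0.2, -1.3]
width: 0.702
grip_force: 0.0
```

>>> move_arm --pt "0.7 0 0 0 -10" --pt "0.7 0 0 0 -17.5" --pt "0.7 0 0 0 -17.5" --pt "0.7 0 0 0 -17.5"

```text
clock: 14.6
ee_pos: [0.4802, -0.26, 0.2812]
eef_rot: [[0.002, 1.0, -0.001], [1.0, -0.002, 0.001], [0.001, -0.001, -1.0]]
contact_force: [0.3, 1.4, -0.5]
width: 0.701
grip_force: 0.0
```

Run:
```python
from h import *
s=load('w4')
f=lambda x,y,z:atz(s,150+x*.375,60+y*.375,z,True).round(4)
print('tips',f(557,173,.15),f(632,177,.15),'plate top L/R',f(195,87,.153),f(666,107,.153),'mid',f(456,131,.175))
to(.480,-.260,.15,90)
```

```text
tips [ 0.6074 -0.3026  0.15  ] [ 0.6033 -0.3352  0.15  ] plate top L/R [ 0.6551 -0.1689  0.153 ] [ 0.6308 -0.3514  0.153 ] mid [ 0.6283 -0.2579  0.175 ]
now [ 0.4802 -0.26    0.2812] yaw 89.9 t 14.6 -> shift [-1.000e-01 -0.000e+00  1.312e+02] turn -0.1
```

>>> move_arm --pt "0.7 0 0 40 0" --pt "0.7 0 0 80 0" --pt "0.7 0 0 115 0" --pt "0.7 0 0 131 0" --pt "0.7 0 0 131 0" --pt "0.3 0 0 131 0" --pt "0.3 0 0 131 0" --pt "0.3 0 0 131 0"

```text
clock: 15.6
ee_pos: [0.4806, -0.2603, 0.1519]
eef_rot: [[0.0, 1.0, 0.001], [1.0, -0.0, -0.001], [-0.001, 0.001, -1.0]]
contact_force: [0.5, 0.2, 0.3]
width: 0.426
grip_force: 0.0
```

>>> move_arm --pt "0.3 0 0 0 0" --pt "0.3 0 0 0 0" --pt "0.3 0 0 0 0" --pt "0.3 0 0 0 0"

```text
clock: 16.1
ee_pos: [0.4804, -0.2602, 0.1516]
eef_rot: [[0.0, 1.0, 0.001], [1.0, -0.0, -0.0], [-0.0, 0.001, -1.0]]
contact_force: [-0.5, 0.5, 4.2]
width: 0.346
grip_force: 30.0
```

>>> move_arm --pt "0.3 0 0 -20 0" --pt "0.3 0 5 -40 0" --pt "0.3 -5 20 -50 0" --pt "0.3 -15 35 -50 8" --pt "0.3 -25 50 -50 17" --pt "0.3 -35 65 -50 26" --pt "0.3 -45 78 -50 35" --pt "0.3 -53 90 -50 44"

```text
clock: 17.1
ee_pos: [0.5702, -0.3132, 0.2]
eef_rot: [[0.698, 0.716, -0.002], [0.716, -0.698, 0.001], [-0.001, -0.002, -1.0]]
contact_force: [-0.2, -0.5, -1.5]
width: 0.345
grip_force: 30.0
```

>>> move_arm --pt "0.3 0 0 0 9" --pt "0.3 0 0 0 18" --pt "0.3 0 0 0 27" --pt "0.3 0 0 0 36" --pt "0.3 0 0 0 45" --pt "0.3 0 0 0 53.5" --pt "0.3 0 0 0 53.5" --pt "0.3 0 0 0 53.5"

```text
clock: 18.1
ee_pos: [0.5701, -0.3128, 0.2006]
eef_rot: [[0.992, -0.128, -0.001], [-0.128, -0.992, 0.001], [-0.001, -0.0, -1.0]]
contact_force: [-0.3, -0.6, 0.3]
width: 0.348
grip_force: 30.0
```

Run:
```python
from h import *
s=snap('wrist','w5'); to(.5877,-.3156,.152,-7.5)
for n,p in [('seat .15',(.6174,-.3195,.15)),('tips',(.6054,-.3179,.15))]: print(n,np.array(proj(s,p,True))*1.5625)
cv2.imwrite('pics/w5b.png',cv2.resize(cv2.imread('pics/w5.png'),(800,600)))
```

```text
now [ 0.5701 -0.3129  0.2008] yaw -7.4 t 18.15 -> shift [17.8  0.4 48.8] turn 0.1
seat .15 [397.4931037  225.51771596]
tips [397.40591853 250.72867232]
```

View pics/w5b.png

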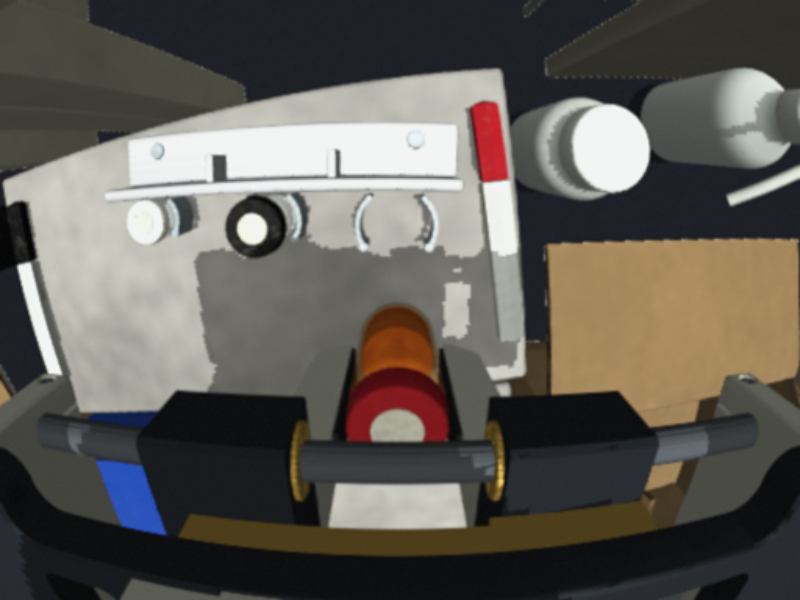

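The lip tips at (363,248) and (431,249) are centred on 397, as predicted, and the amber vial hangs upright at column 397. I'll place it, checking the bottle's height in the same step.

>>> move_arm --pt "0.3 8 0 20 0" --pt "0.3 18 0.4 38 0" --pt "0.3 18 0.4 45 0" --pt "0.3 18 0.4 48 0" --pt "0.3 18 0.4 49.3 0" --pt "0.3 18 0.4 49.3 0" --pt "0.3 18 0.4 49.3 0"

```text
clock: 19.02
ee_pos: [0.5882, -0.316, 0.1525]
eef_rot: [[0.991, -0.131, 0.001], [-0.131, -0.991, -0.0], [0.001, 0.0, -1.0]]
contact_force: [0.2, 0.5, -0.0]
width: 0.349
grip_force: 30.0
```

Run:
```python
from h import *
to(.5877,-.3156,.1516,-7.5)
a,b=load('w5'),load('top0')
for z in(.12,.14,.16,.18,.2,.22): print(z,atz(a,610*.64,148*.64,z,True).round(3),atz(b,352,102,z).round(3))
```

```text
now [ 0.5882 -0.316   0.1525] yaw -7.5 t 19.025 -> shift [-0.5 -0.3  0.9] turn -0.0
0.12 [ 0.645 -0.443  0.12 ] [ 0.654 -0.441  0.12 ]
0.14 [ 0.645 -0.434  0.14 ] [ 0.646 -0.436  0.14 ]
0.16 [ 0.645 -0.424  0.16 ] [ 0.638 -0.431  0.16 ]
0.18 [ 0.645 -0.414  0.18 ] [ 0.63  -0.426  0.18 ]
0.2 [ 0.646 -0.404  0.2  ] [ 0.622 -0.421  0.2  ]
0.22 [ 0.646 -0.395  0.22 ] [ 0.613 -0.416  0.22 ]
```

>>> move_arm --pt "0.3 0 0 1 0" --pt "0.3 0 0 1 0" --pt "0.55 0 0 1 0" --pt "0.55 0 0 1 0" --pt "0.55 0 0 1 0" --pt "0.55 0 0 -15 0" --pt "0.55 0 0 -50 0" --pt "0.55 0 0 -65 0"

```text
clock: 20.02
ee_pos: [0.5892, -0.3168, 0.2202]
eef_rot: [[0.991, -0.131, 0.005], [-0.131, -0.991, -0.003], [0.005, 0.002, -1.0]]
contact_force: [0.3, -0.4, -0.1]
width: 0.551
grip_force: 0.0
```

>>> move_arm --pt "0.55 -10 0 -5 0" --pt "0 -50 0 -5 0" --pt "0 -50 0 -5 0" --pt "0 -50 0 -5 0" --pt "0 -50 0 -5 0" --pt "0 -50 0 -5 0" --pt "0 -50 0 -5 0"

```text
clock: 20.9
ee_pos: [0.5388, -0.3093, 0.2216]
eef_rot: [[0.992, -0.13, -0.0], [-0.13, -0.992, 0.0], [-0.0, -0.0, -1.0]]
contact_force: [0.1, -0.2, 0.2]
width: 0.006
grip_force: 0.0
```

Run:
```python
from h import *
s=snap('wrist','w6'); to(.6174,-.3195,.135,-7.5)
for n,p in [('tips',(.6054,-.3179,.15)),('vtop',(.588,-.316,.2))]: print(n,np.array(proj(s,p,True))*1.5625)
cv2.imwrite('pics/w6b.png',cv2.resize(cv2.imread('pics/w6.png'),(800,600)))
```

```text
now [ 0.5387 -0.3093  0.2217] yaw -7.5 t 20.95 -> shift [79.4 -0.1 86.7] turn 0.0
tips [396.11329521 182.36459127]
vtop [396.96373728 231.05465444]
```

View pics/w6b.png

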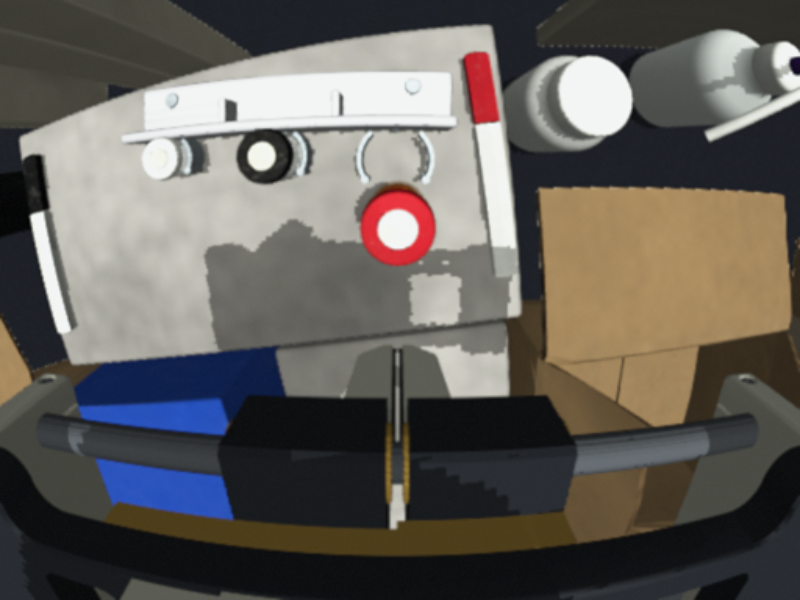

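The vial's cap is at (398,229), upright and in line with the clip centre (396,182). Pushing now.

>>> move_arm --pt "0 0 0 45 0" --pt "0 0 0 87 0" --pt "0 0 0 87 0" --pt "0 12 0 87 0" --pt "0 22 0 87 0" --pt "0 26 0 87 0" --pt "0 30 0 87 0" --pt "0 33 0 87 0"

```text
clock: 21.95
ee_pos: [0.5711, -0.3136, 0.1351]
eef_rot: [[0.991, -0.131, -0.0], [-0.131, -0.991, 0.0], [-0.0, -0.0, -1.0]]
contact_force: [-1.6, 0.6, 1.3]
width: 0.01
grip_force: 1.0
```

>>> move_arm --pt "0 2 0 0 0" --pt "0 4 0 0 0" --pt "0 6 0 0 0" --pt "0 8 0 0 0" --pt "0 9 0 0 0" --pt "0 10 0 0 0"

```text
clock: 22.7
ee_pos: [0.5815, -0.3149, 0.1347]
eef_rot: [[0.991, -0.13, 0.001], [-0.13, -0.991, -0.0], [0.001, 0.0, -1.0]]
contact_force: [-1.2, 1.2, -0.0]
width: 0.002
grip_force: 1.0
```

>>> move_arm --pt "0 1 0 0 0" --pt "0 2 0 0 0" --pt "0 3 0 0 0" --pt "0 4 0 0 0"

```text
clock: 23.2
ee_pos: [0.5857, -0.3155, 0.135]
eef_rot: [[0.991, -0.13, 0.001], [-0.13, -0.991, -0.0], [0.001, 0.0, -1.0]]
contact_force: [0.6, 0.4, -0.3]
width: 0.009
grip_force: 0.1
```

>>> move_arm --pt "0 1 0 0 0" --pt "0 2 0 0 0" --pt "0 3 0 0 0" --pt "0 4 0 0 0"

```text
clock: 23.7
ee_pos: [0.5892, -0.316, 0.1349]
eef_rot: [[0.991, -0.13, 0.0], [-0.13, -0.991, 0.0], [0.0, -0.0, -1.0]]
contact_force: [0.3, 0.4, 0.1]
width: 0.009
grip_force: 0.0
```

>>> move_arm --pt "0 1 0 0 0" --pt "0 2 0 0 0" --pt "0 3 0 0 0" --pt "0 3 0 0 0"

```text
clock: 24.2
ee_pos: [0.5921, -0.3163, 0.1348]
eef_rot: [[0.991, -0.13, 0.0], [-0.13, -0.991, 0.0], [0.0, -0.0, -1.0]]
contact_force: [0.1, -0.3, 0.6]
width: 0.008
grip_force: 0.0
```

>>> move_arm --pt "0 0.7 0 0 0" --pt "0 1.4 0 0 0" --pt "0 1.4 0 0 0"

```text
clock: 24.58
ee_pos: [0.5927, -0.3165, 0.1349]
eef_rot: [[0.991, -0.131, -0.001], [-0.131, -0.991, 0.0], [-0.001, -0.0, -1.0]]
contact_force: [-2.1, 1.2, 1.1]
width: 0.004
grip_force: 1.1
```

>>> move_arm --pt "0 0.5 0 0 0" --pt "0 1 0 0 0" --pt "0 1 0 0 0"

```text
clock: 24.95
ee_pos: [0.5927, -0.3168, 0.1349]
eef_rot: [[0.991, -0.131, -0.003], [-0.131, -0.991, 0.001], [-0.003, -0.0, -1.0]]
contact_force: [-5.8, 1.7, 3.7]
width: 0.006
grip_force: 2.8
```

The arm has stopped hard against the plate. I'll back off, rise and check.

>>> move_arm --pt "0 1 0 0 0" --pt "0 1 0 0 0" --pt "0 -10 0 0 0" --pt "0 -30 0 0 0" --pt "0 -40 0 -30 0" --pt "0 -45 0 -80 0" --pt "0 -50 0 -130 0" --pt "0 -50 0 -145 0"

```text
clock: 25.95
ee_pos: [0.5465, -0.3114, 0.2839]
eef_rot: [[0.991, -0.131, 0.008], [-0.131, -0.991, -0.004], [0.009, 0.003, -1.0]]
contact_force: [0.6, 0.2, -0.5]
width: 0.003
grip_force: 0.0
```

>>> move_arm --pt "0 0 0 0 0" --pt "0 0 0 0 0"

```text
clock: 26.2
ee_pos: [0.5443, -0.3093, 0.2775]
eef_rot: [[0.992, -0.13, -0.003], [-0.13, -0.992, 0.002], [-0.003, -0.002, -1.0]]
contact_force: [0.2, 0.1, -0.4]
width: 0.006
grip_force: 0.0
```

Run:
```python
from h import *
s=snap('wrist','w7'); to(.6174,-.3195,.135,-7.5)
for n,p in [('large',(.6174,-.3195,.2)),('small',(.6389,-.1973,.162)),('mid',(.6283,-.2582,.175))]: print(n,((np.array(proj(s,p,True))-[100,40])/.4).round())
a=cv2.imread('pics/w7.png'); cv2.imwrite('pics/w7b.png',cv2.resize(a[40:280,100:420],(800,600),interpolation=cv2.INTER_CUBIC))
```

```text
now [ 0.5442 -0.3093  0.2774] yaw -7.5 t 26.25 -> shift [ 74.4   0.8 142.1] turn 0.0
large [386. 170.]
small [ 74. 166.]
mid [215. 164.]
```

View pics/w7b.png

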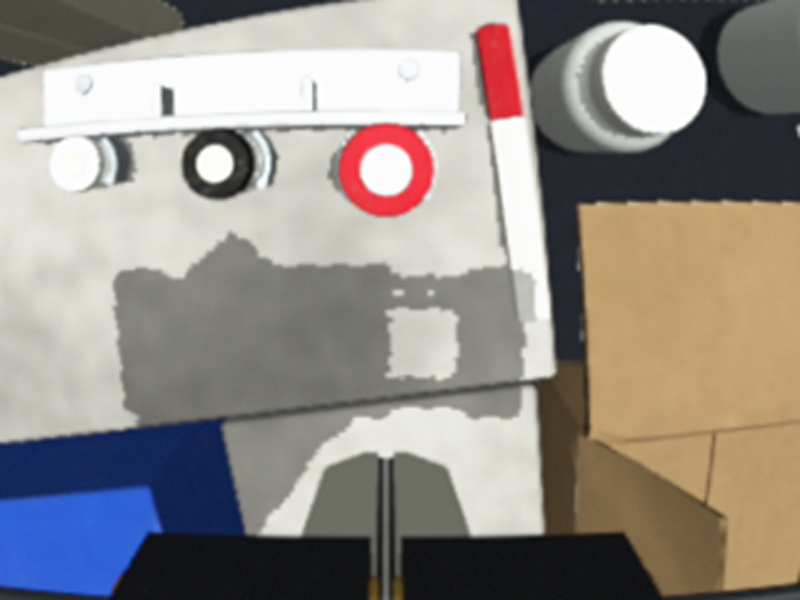

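All three vials are upright in their clips, with caps at (76,163), (215,163) and (386,169), on the predicted seats. The arm is clear, so I'm handing in.

```bash
python3 -c "
from plant import env
print(env.job_done())"
```

```text
the job is handed in; nothing more can be done
None
```

The smallest vial went into the left clip first, then the largest into the right one; both stand upright against the plate, the middle vial is still in place, and the job was handed in at about 26 s.

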